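Spray the packed regulator and close its carton

TASK

The regulator in the open carton is to go into stock protected: press the sprung cap of the tall slim spray can behind the carton fully down, hold it for at least half a second, then let it come right up again, while the lid is still open. Then swing the carton's lid shut so that it lies flat and its tab is down behind the rim. Do not press the squat can's cap, and leave the hammer and the loose regulator beside the carton where they are.

Things in the scene. Friction and masses are not known exactly. Their poses are not given: they have to be found in the camera images.
- carton: Open cardboard carton fixed to the bench, 130 (x) by 180 (y) by 90 mm high, walls 4 mm, with a brass regulator packed inside below the rim. Origin: centre of its underside; z up. Its lid is hinged on its +y rim; the two cans stand beyond its +x side. It lies anywhere on the bench within about 10 cm and turned up to 0.3 rad.
- rim (a point): Middle of the top edge of the carton's -y wall (the side away from the hinge), 90 mm above the bench, outer face; axes as the carton's.
- lid (a joint): Angle of the carton's lid about its hinge: 0 shut flat, grows as it opens (starts at 1.6 to 1.95, standing up and leaning out beyond the hinge side; stop at 2.1). The stiff hinge (about 0.12 N m) stays where it is left.
- lid_hinge (a point): Middle of the hinge line on the carton's +y rim, 90 mm above the bench. The line runs along the carton's x. The lid is a cardboard panel 130 mm along the hinge, 180 mm from hinge to free edge, 4 mm thick. At lid angle a, a point at distance s from the hinge lies s*cos(a) from it towards the carton's -y and s*sin(a) above it.
- lid_edge (a point): Middle of the lid's free edge, on its outer face (the upper face when shut, 94 mm above the bench).
- lid_tab (a point): Tip of the tab that stands square to the lid on its inner side, 9 mm in from the free edge: 80 mm wide, 4 mm thick, 27 mm long. When the lid is shut it points down inside the carton, 27 mm below the rim.
- tall_can: Tall slim spray can of bare metal with a paper band, 60 mm in diameter, clamped upright on a 96 mm square steel foot bolted to the bench beyond the carton's +x side. A thin grey spray tube on its black cap points at the carton. Origin: centre of the underside. It and the squat can stand 110 mm apart side by side and may have changed places.
- tall_cap (a joint): How far the tall can's cap is pressed: 0 up, 0.008 m fully down. Its spring pushes back with 2 N at the top and 6 N at the bottom.
- tall_cap_top (a point): Centre of the flat top of the tall can's black round cap, 36 mm in diameter, 193 mm above the bench when up. Press it straight down.
- squat_can: Squat wide spray can of bare metal, 80 mm in diameter, with a wide flat black cap (52 mm across, top 127 mm above the bench) and no spray tube, on the same kind of foot. Origin: centre of the underside. Not to be used.
- squat_cap (a joint): How far the squat can's cap is pressed: 0 up, 0.008 m fully down. Leave it up.
- regulator: Loose brass regulator with a round steel gauge, about 110 mm long and 50 mm high, standing on the bench to the left (+y) of the carton. Origin: centre of its underside. Leave it.
- hammer: Loose hammer, 260 mm long, lying on the bench to the right (-y) of the carton, along x. Leave it.
Things that resemble listed ones, but are neither listed nor needed, are in the scene too. What is meant by the carton is not pink, and is the smaller of those in its own colour.

How it is judged:
On the way, in this order (a step that is already met when the one before it is completed fails the run):
1. the tall can's cap is pressed down (at least 6 of its 8 mm) for 0.3 s with the lid still open (over 0.9 rad) (value of joint tall_cap above 0.006 m and value of joint lid above 0.9 rad), for 0.3 s.
2. the cap has come up again (under 2 mm) with the lid still open (value of joint tall_cap below 0.002 m and value of joint lid above 0.9 rad), for 0.1 s.
3. the lid is shut with its tab behind the rim (value of joint lid below 0.05 rad and z of lid_tab in the frame of rim below -0.015 m), for 0.2 s.
At the end, for the whole second after the job is handed in: The lid is shut (angle under 0.05 rad) with the tip of its tab at least 15 mm below the carton's rim, and the tall can's cap is up (under 2 mm) (all of step 3 and value of joint tall_cap below 0.002 m); the robot touches nothing.
It fails at once if the squat can's cap is pressed more than 3 mm (value of joint squat_cap above 0.003 m).
It fails at once if the loose regulator is moved more than 30 mm (distance of regulator from where it was at the start of the episode above 0.03 m).
It fails at once if the hammer is moved more than 30 mm (distance of hammer from where it was at the start of the episode above 0.03 m).
It also fails if it takes over 48 s, if anything falls off the work surface, if the arm or the gripper's body presses on something with over 40 N, if the wrist force passes 120 N, or if a joint passes its speed limit or range.

ROBOT

A 6-joint arm with a two-finger parallel gripper is mounted at the origin on the work surface. World frame = base frame: x ahead of the robot, y to its left, z up, the work surface at z = 0. Lengths are in m, angles in rad, forces in N, time in s.
With the tool pointing down it reaches from about 0.375 to 0.9 m from the base axis. Payload 3.1 kg.
Tool frame: the origin (TCP) lies midway between the tips of the shut fingers; the grasp point (between the pads) lies 19 mm behind it (manip.pinch_z is the distance from the TCP to the grasp point, in m); z points along the fingers, y is the line along which they close (so a half turn about z gives the same grasp; the last joint's range is limited). The gripper opens to 85 mm and grips with 20 to 120 N. Pads are 22 mm wide; open, the fingers measure 114 mm over their backs; the gripper's body (76 mm by 85 mm) begins 54 mm behind the grasp point. The pads swing forward as they close: fully open they stand 13 mm farther back than shut.
Start: joints at [-1.327, 0.527, 1.433, -0, 1.181, -0.178], TCP at [0.256, -0.57, 0.231] pointing down, gripper open.
Joint ranges: [-3.08, 3.08], [-0.75, 2.2], [0.22, 2.44], [-1.43, 4.57], [0, 2.65], [-2.85, 2.85]. Speed limits (rad/s): [2.79, 2.79, 3.14, 3.14, 3.14, 3.14].

INTERFACE

Orientations are given as a unit quaternion [x, y, z, w].
In Python, from station import manip, viewer, ticket gives the robot as it stands.
- The arm moves only by the shell command python3 -m creep 'ROWS' [FORCE]. ROWS is JSON, a list of rows, each an object with "slide": the shift along the tool's x, y, z in cm, a list of three; "angular": the turn, a rotation vector about the tool's x, y, z in rad, a list of three; "claw": the opening, from -1 (shut) to 1 (fully open). A call has 1 to 10 rows; each row shifts and turns the commanded pose from where the row before left it, along the tool's axes as they then stand; what a row does not reach is not made up. A row lasts 1/12 s, in which the tool goes at most 41.7 mm and 7.16 degrees, less where a joint would pass 70% of its speed; a pose out of reach is approached as far as the arm can. A call with a gripper value outside its range is refused whole. The fingers move at their own pace and stop on an object; FORCE is the grip in N (left out, the last holds). Time passes only in rows, so rows that do not move let the fingers close. It gives the time, the measured TCP pose, the force, the opening and the grip force at its end, in the units of the state.
- manip.sense(): the state, without advancing time (a new reading comes with each control period).
- viewer.snapshot(name): name is "side" or "top"; returns the picture (480x640x3 uint8, blue, green, red); there is no depth.
- viewer.calibration(name): a dict with "fov_y" (degrees; the focal length in pixels is half the picture's height over the tangent of half this angle, whatever the lens; pixels are square), "cx", "cy" (the principal point, pixels), "T" (4x4, takes a point from camera to world coordinates). Camera axes: x right, y up, looking along -z (the intrinsics and any distortion apply to the point x, -y, -z); pixel columns grow to the right and rows downward; lengths in m; the calibration is good to about 2 mm. A picture is of the moment at which its call begins. calibration takes no time and is no camera call.
- ticket.sign_off(): hands the job in; it is judged then, once.
The state is a dict: "t": time; "q": joint angles; "qd": joint speeds; "tau": joint torques, N m; "tcp_pos": TCP position; "tool_rot": TCP orientation; "force": force on the tool from outside, world axes, zero at the start; "ft_torque": the same for the moment, N m; "finger_gap": opening from 0.0 (shut) to 1.0 (fully open); "gripper_force": force on a finger pad.
Only numpy, scipy, OpenCV 4.12 (cv2) and the standard library are available. Lean on these libraries where they do the work, as an engineer would, in place of code of your own. Each camera call takes 0.05 s, during which the arm holds its last target. There are 200 camera calls.

## Working session

There is one attempt and no reset: what is moved stays moved. The work goes in short steps, Python scripts to look and compute and a shell command to move; the robot and the scene stay as the last step left them, time stands still between calls to the robot, and variables do not carry over. Pictures are saved under pics/ and viewed, at most 10 in all, crops included, and the job is handed in when it is done.

```bash
mkdir -p pics; ls; python3 - <<'E'
from station import manip, viewer, ticket
import cv2, numpy as np
a=viewer.snapshot("side"); b=viewer.snapshot("top")
cv2.imwrite("pics/side0.png",a); cv2.imwrite("pics/top0.png",b)
for n in("side","top"): print(n,viewer.calibration(n))
s=manip.sense(); print(s['t'],s['tcp_pos'],s['tool_rot'],s['force'],s['finger_gap'])
E
```

```text
pics
side {'fov_y': 56.17920815361843, 'cx': 325.4917596533822, 'cy': 238.0350396679279, 'T': array([[-0.95761033,  0.20328699, -0.20410011,  0.22821526],
       [-0.28802672, -0.6874979 ,  0.66662377,  0.67682673],
       [-0.00480246,  0.6971521 ,  0.71690717,  0.84950805],
       [ 0.        ,  0.        ,  0.        ,  1.        ]])}
top {'fov_y': 44.5731539223911, 'cx': 319.9840165955442, 'cy': 252.16110733175904, 'T': array([[ 0.01874794,  0.9899671 , -0.14004879,  0.25988108],
       [-0.99968182,  0.02092466,  0.0140862 ,  0.03801401],
       [ 0.01687535,  0.13974014,  0.9900444 ,  1.6084093 ],
       [ 0.        ,  0.        ,  0.        ,  1.        ]])}
0.1 [ 0.25572558 -0.56959424  0.23045172] [ 9.77846179e-01  2.09322572e-01 -3.56681421e-05 -9.54215581e-04] [ 0.47355681  0.58607889 -0.04694114] 0.9970951869839385
```

View pics/side0.png

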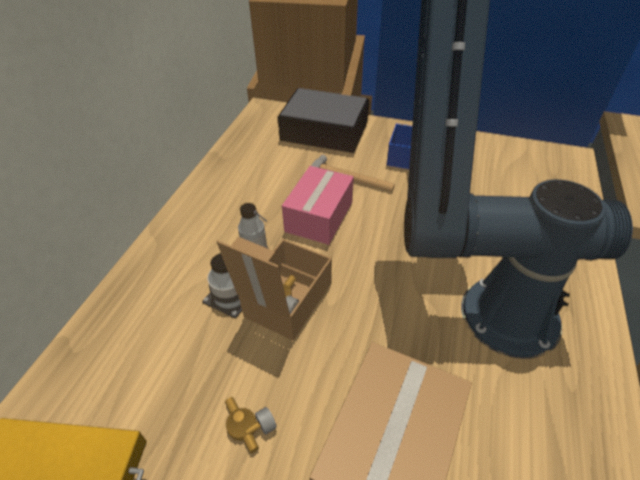

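View pics/top0.png

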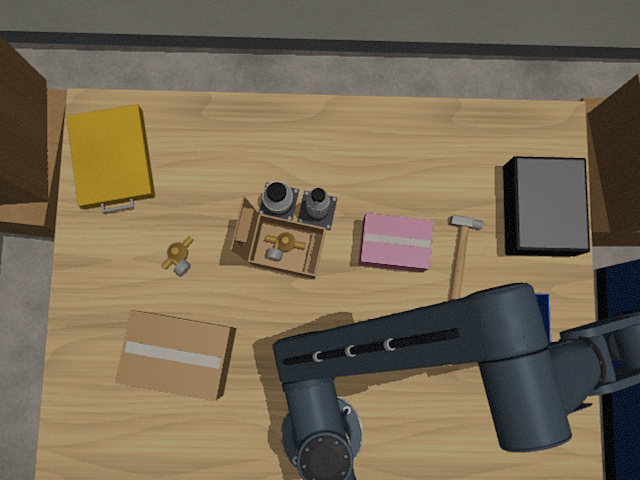

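Side view: open carton at (285,285) with its lid standing up, tall can with tube at (250,225), squat can at (225,285). Top view: carton at (283,245), squat cap at (277,192), tall cap at (318,195).

Carton candidates in top view: small open brown carton at (283,245), larger closed brown one at (175,355), pink one at (397,242). The small open brown one fits. Next I'll confirm it in an enlarged crop.

```bash
cat > h.py <<'E'
import numpy as np, cv2
from station import viewer
def ray(n,u,v):
    c=viewer.calibration(n); f=240/np.tan(np.radians(c['fov_y']/2)); T=c['T']
    return T[:3,3], T[:3,:3]@np.array([(u-c['cx'])/f,-(v-c['cy'])/f,-1])
def plane(n,u,v,z):
    o,d=ray(n,u,v); return o+d*(z-o[2])/d[2]
def tri(a,b):
    A=np.zeros((3,3));r=np.zeros(3);R=[]
    for n,p in(("side",a),("top",b)):
        o,d=ray(n,*p); d=d/np.linalg.norm(d); P=np.eye(3)-np.outer(d,d); A+=P; r+=P@o; R.append((P,o))
    x=np.linalg.solve(A,r); return x,max(np.linalg.norm(P@(x-o)) for P,o in R)
def proj(n,p):
    c=viewer.calibration(n); f=240/np.tan(np.radians(c['fov_y']/2)); q=np.linalg.inv(c['T'])@np.r_[p,1]
    return np.array([c['cx']+f*q[0]/-q[2], c['cy']-f*q[1]/-q[2]])
E
python3 - <<'E'
import cv2,numpy as np
a=cv2.imread("pics/side0.png");b=cv2.imread("pics/top0.png")
A=cv2.resize(a[195:345,190:345],None,fx=3.8,fy=3.8,interpolation=cv2.INTER_CUBIC)[:, :]
B=cv2.resize(b[175:285,225:345],None,fx=5,fy=5,interpolation=cv2.INTER_CUBIC)
cv2.imwrite("pics/cs.png",A);cv2.imwrite("pics/ct.png",B)
for n,i,roi in(("side",a,(195,315,190,300)),("top",b,(175,225,255,340))):
    s=i[roi[0]:roi[1],roi[2]:roi[3]]; m=(s.max(2)<32).astype(np.uint8)
    k,l,st,c=cv2.connectedComponentsWithStats(m)
    for j in range(1,k):
        if st[j,4]>40: print(n,st[j]+[roi[2],roi[0],0,0,0],c[j]+[roi[2],roi[0]])
E
```

```text
top [267 183  19  19 183] [276.01092896 191.32786885]
top [312 188  13  14  73] [317.91780822 194.52054795]
```

View pics/cs.png

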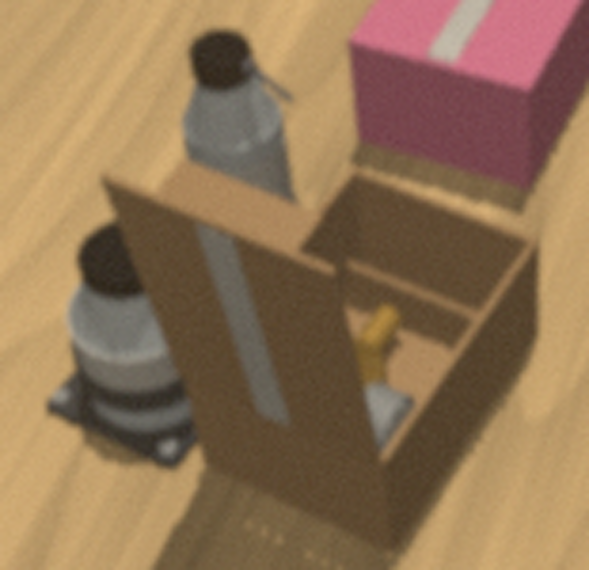

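View pics/ct.png

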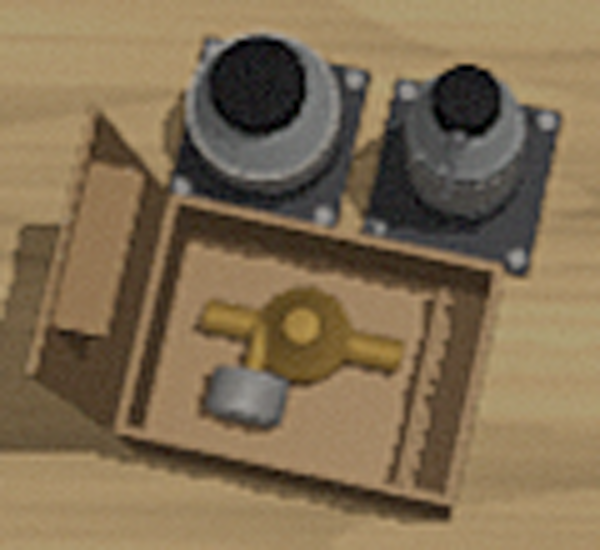

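Confirmed: the tall can, with a tube aimed at the carton, has its cap at side (248,207) and top (318,194.5). The squat cap is to its left at top (276,191). The carton is small and brown, with the lid tab visible at top-crop (100,250).

```bash
python3 - <<'E'
from h import *
S=lambda u,v:(190+u/3.8,195+v/3.8); P=lambda u,v:(225+u/5,175+v/5)
print("cap",tri(S(221,47),P(466,98)), "plane.193",plane("top",*P(466,98),.193),plane("side",*S(221,47),.193))
c=dict(pp=P(172,197),pm=P(500,268),mm=P(450,497),mp=P(118,435))
R={k:plane("top",*v,.09) for k,v in c.items()}
for k,v in R.items(): print(k,v.round(4))
for k,s in(("mp",S(385,462)),("mm",S(537,240)),("pm",S(355,175))): print(k,tri(s,c[k]))
print("edge -x",tri(S(345,270),P(30,375)),"edge +x",tri(S(105,180),P(98,108)))
cen=sum(R.values())/4; print("cen",cen)
for a,b in(("mp","pp"),("mm","pm"),("pp","pm"),("mp","mm")):
    d=R[b]-R[a]; print(a,b,np.linalg.norm(d),np.degrees(np.arctan2(d[1],d[0])))
E
```

```text
cap (array([0.60385734, 0.02499514, 0.19319842]), np.float64(8.93861995676193e-06)) plane.193 [0.60389682 0.02499057 0.193     ] [0.60398032 0.02479887 0.193     ]
pp [0.5719 0.1781 0.09  ]
pm [0.5376 0.0044 0.09  ]
mm [0.4159 0.0283 0.09  ]
mp [0.4448 0.202  0.09  ]
mp (array([0.44560535, 0.20213279, 0.09121288]), np.float64(0.0009371639663163765))
mm (array([0.41465839, 0.02810259, 0.09054557]), np.float64(0.0012007398184515836))
pm (array([0.53813333, 0.00420789, 0.0856944 ]), np.float64(0.000283637163262392))
edge -x (array([0.44824542, 0.22354864, 0.27055583]), np.float64(0.0016125748317131876)) edge +x (array([0.57792517, 0.19813911, 0.2642613 ]), np.float64(9.715451202386338e-05))
cen [0.49256414 0.10321142 0.09      ]
mp pp 0.129292155241101 -10.657351600304507
mm pm 0.12404837859098908 -11.118933720575667
pp pm 0.17710866805102574 -101.1565754074374
mp mm 0.17614156940513964 -99.45220270407837
```

Cap at (0.604, 0.025, 0.193). Carton yaw is -0.19 rad, hinge middle (0.508, 0.190), lid at about 1.7 rad. First I'll raise the tool, align it with the carton axes and shut the fingers, then travel to a point above the cap.

```bash
python3 -m creep '[{"slide":[0,0,-0.8],"angular":[0,0,0.122],"claw":-1},{"slide":[0,0,-0.8],"angular":[0,0,0.122],"claw":-1},{"slide":[0,0,-0.8],"angular":[0,0,0.122],"claw":-1},{"slide":[0,0,-0.8],"angular":[0,0,0.122],"claw":-1},{"slide":[0,0,-0.8],"angular":[0,0,0.122],"claw":-1}]' 30
python3 -m creep '[{"slide":[1.3,-3.7,0],"angular":[0,0,0],"claw":-1},{"slide":[1.3,-3.7,0],"angular":[0,0,0],"claw":-1},{"slide":[1.3,-3.7,0],"angular":[0,0,0],"claw":-1},{"slide":[1.3,-3.7,0],"angular":[0,0,0],"claw":-1},{"slide":[1.3,-3.7,0],"angular":[0,0,0],"claw":-1},{"slide":[1.3,-3.7,0],"angular":[0,0,0],"claw":-1},{"slide":[1.3,-3.7,0],"angular":[0,0,0],"claw":-1},{"slide":[1.3,-3.7,0],"angular":[0,0,0],"claw":-1},{"slide":[1.3,-3.7,0],"angular":[0,0,0],"claw":-1},{"slide":[1.3,-3.7,0],"angular":[0,0,0],"claw":-1}]'
cat > g.py <<'E'
import sys,numpy as np
from station import manip
from scipy.spatial.transform import Rotation as R
s=manip.sense(); t=np.array(eval(sys.argv[1])); M=R.from_quat(s['tool_rot'])
print("t",s['t'],"tcp",np.round(s['tcp_pos'],4),"F",np.round(s['force'],1),"q6",round(s['q'][5],2),"to go cm (tool)",np.round(M.inv().apply(t-s['tcp_pos'])*100,2))
print(M.as_matrix().round(3))
E
python3 g.py '[.604,.025,.215]'
```

```text
t: 0.52
tcp_pos: [0.2558, -0.5698, 0.2711]
tool_rot: [0.995, -0.097, -0.0, -0.001]
force: [-0.4, 0.3, -0.3]
finger_gap: 0.296
gripper_force: 0.0
t: 1.35
tcp_pos: [0.4532, -0.2291, 0.2711]
tool_rot: [0.996, -0.094, -0.0, -0.0]
force: [0.4, -0.4, -0.6]
finger_gap: 0.003
gripper_force: 0.0
t 1.35 tcp [ 0.4532 -0.2291  0.2711] F [ 0.4 -0.4 -0.6] q6 1.07 to go cm (tool) [ 10.06 -27.78   5.61]
[[ 0.982 -0.187 -0.   ]
 [-0.187 -0.982  0.   ]
 [-0.001 -0.    -1.   ]]
```

```bash
python3 -m creep '[{"slide":[1.25,-3.5,0],"angular":[0,0,0],"claw":-1},{"slide":[1.25,-3.5,0],"angular":[0,0,0],"claw":-1},{"slide":[1.25,-3.5,0],"angular":[0,0,0],"claw":-1},{"slide":[1.25,-3.5,0],"angular":[0,0,0],"claw":-1},{"slide":[1.25,-3.5,0],"angular":[0,0,0],"claw":-1},{"slide":[1.25,-3.5,0],"angular":[0,0,0],"claw":-1},{"slide":[1.25,-3.5,0],"angular":[0,0,0],"claw":-1},{"slide":[1.3,-3.3,0],"angular":[0,0,0],"claw":-1},{"slide":[0,0,3],"angular":[0,0,0],"claw":-1},{"slide":[0,0,1.5],"angular":[0,0,0],"claw":-1}]'
python3 g.py '[.604,.025,.193]'
python3 - <<'E'
from h import *
a=viewer.snapshot("side")
cv2.imwrite("pics/s1.png",cv2.resize(a[120:270,190:345],None,fx=3.8,fy=3.8,interpolation=cv2.INTER_CUBIC))
E
```

```text
t: 2.18
tcp_pos: [0.6037, 0.0257, 0.2244]
tool_rot: [0.996, -0.092, -0.001, -0.0]
force: [-0.6, 0.0, -0.2]
finger_gap: -0.005
gripper_force: 0.0
t 2.1833 tcp [0.6037 0.0257 0.2244] F [-0.6  0.  -0.2] q6 1.61 to go cm (tool) [0.05 0.06 3.14]
[[ 0.983 -0.183 -0.001]
 [-0.183 -0.983  0.   ]
 [-0.001 -0.    -1.   ]]
```

View pics/s1.png

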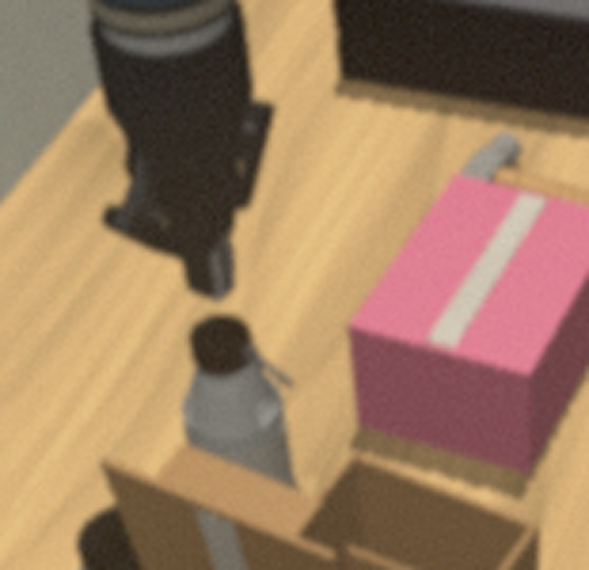

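The shut fingertips (crop 210,290) are centred over the tall cap (crop 222,340), and the lid hasn't moved. Pressing now in small steps, watching the force.

```bash
python3 -m creep '[{"slide":[0,0,1],"angular":[0,0,0],"claw":-1},{"slide":[0,0,1],"angular":[0,0,0],"claw":-1},{"slide":[0,0,0.6],"angular":[0,0,0],"claw":-1},{"slide":[0,0,0.4],"angular":[0,0,0],"claw":-1},{"slide":[0,0,0.3],"angular":[0,0,0],"claw":-1},{"slide":[0,0,0],"angular":[0,0,0],"claw":-1}]'
python3 -m creep '[{"slide":[0,0,0.2],"angular":[0,0,0],"claw":-1},{"slide":[0,0,0.2],"angular":[0,0,0],"claw":-1},{"slide":[0,0,0],"angular":[0,0,0],"claw":-1},{"slide":[0,0,0],"angular":[0,0,0],"claw":-1}]'
```

```text
t: 2.73
tcp_pos: [0.6037, 0.0228, 0.1933]
tool_rot: [0.996, -0.094, 0.0, 0.0]
force: [0.9, -0.1, 1.2]
finger_gap: -0.001
gripper_force: 0.0
t: 3.07
tcp_pos: [0.604, 0.0229, 0.19]
tool_rot: [0.996, -0.094, 0.001, 0.0]
force: [-0.7, -1.1, 2.8]
finger_gap: 0.003
gripper_force: 1.7
```

```bash
python3 -m creep '[{"slide":[0,0,0.2],"angular":[0,0,0],"claw":-1},{"slide":[0,0,0.2],"angular":[0,0,0],"claw":-1},{"slide":[0,0,0],"angular":[0,0,0],"claw":-1}]'
python3 -m creep '[{"slide":[0,0,0.1],"angular":[0,0,0],"claw":-1},{"slide":[0,0,0.1],"angular":[0,0,0],"claw":-1},{"slide":[0,0,0],"angular":[0,0,0],"claw":-1},{"slide":[0,0,0],"angular":[0,0,0],"claw":-1}]'
```

```text
t: 3.32
tcp_pos: [0.604, 0.0229, 0.1856]
tool_rot: [0.996, -0.094, 0.001, 0.0]
force: [-0.2, -2.3, 4.8]
finger_gap: -0.002
gripper_force: 2.8
t: 3.65
tcp_pos: [0.6041, 0.0229, 0.185]
tool_rot: [0.996, -0.094, 0.001, 0.0]
force: [-2.3, -1.5, 11.5]
finger_gap: 0.006
gripper_force: 5.7
```

Force is 11.5 N, well above the 6 N spring, so the cap is on its stop. Hold 0.7 s, then release and rise.

```bash
python3 -m creep '[{"slide":[0,0,0],"angular":[0,0,0],"claw":-1},{"slide":[0,0,0],"angular":[0,0,0],"claw":-1},{"slide":[0,0,0],"angular":[0,0,0],"claw":-1},{"slide":[0,0,0],"angular":[0,0,0],"claw":-1},{"slide":[0,0,0],"angular":[0,0,0],"claw":-1},{"slide":[0,0,0],"angular":[0,0,0],"claw":-1},{"slide":[0,0,0],"angular":[0,0,0],"claw":-1},{"slide":[0,0,0],"angular":[0,0,0],"claw":-1}]'
python3 -m creep '[{"slide":[0,0,-1],"angular":[0,0,0],"claw":-1},{"slide":[0,0,-2],"angular":[0,0,0],"claw":-1},{"slide":[0,0,-3],"angular":[0,0,0],"claw":-1},{"slide":[0,0,-3],"angular":[0,0,0],"claw":-1},{"slide":[0,0,-3],"angular":[0,0,0],"claw":-1},{"slide":[0,0,-2],"angular":[0,0,0],"claw":-1}]'
python3 - <<'E'
import numpy as np
from h import plane
# push point local: contact line x_c=-0.01; tip 60 mm beyond the hinge
x=np.array([.982,-.187]);y=np.array([.187,.982]);h=np.array([.5084,.1900])
print(h-.01*x+.065*y)
E
python3 g.py '[.511,.256,.22]'
```

```text
t: 4.32
tcp_pos: [0.6041, 0.0229, 0.185]
tool_rot: [0.996, -0.094, 0.001, 0.0]
force: [-2.3, -1.5, 11.5]
finger_gap: 0.001
gripper_force: 5.7
t: 4.82
tcp_pos: [0.6041, 0.0238, 0.3258]
tool_rot: [0.996, -0.094, 0.001, -0.001]
force: [0.3, 0.7, 0.4]
finger_gap: 0.004
gripper_force: 0.0
[0.510735 0.2557  ]
t 4.8167 tcp [0.6041 0.0238 0.3258] F [0.3 0.7 0.4] q6 1.61 to go cm (tool) [-13.51 -21.06  10.57]
[[ 0.982 -0.187  0.003]
 [-0.187 -0.982  0.001]
 [ 0.002 -0.001 -1.   ]]
```

```bash
python3 -m creep '[{"slide":[-1.9,-3.2,0],"angular":[0,0,0],"claw":-1},{"slide":[-1.9,-3.2,0],"angular":[0,0,0],"claw":-1},{"slide":[-1.9,-3.2,0],"angular":[0,0,0],"claw":-1},{"slide":[-1.9,-3.2,0],"angular":[0,0,0],"claw":-1},{"slide":[-1.9,-3.2,0],"angular":[0,0,0],"claw":-1},{"slide":[-1.9,-3.2,0],"angular":[0,0,0],"claw":-1},{"slide":[-1.9,-3.2,0],"angular":[0,0,0],"claw":-1},{"slide":[0,0,0],"angular":[0,0,0],"claw":-1}]'
python3 -m creep '[{"slide":[0,0,3],"angular":[0,0,0],"claw":-1},{"slide":[0,0,3],"angular":[0,0,0],"claw":-1},{"slide":[0,0,3],"angular":[0,0,0],"claw":-1},{"slide":[0,0,1.5],"angular":[0,0,0],"claw":-1},{"slide":[0,0,0],"angular":[0,0,0],"claw":-1}]'
python3 g.py '[.5084,.19,.09]'
python3 - <<'E'
from h import *
a=viewer.snapshot("side")
cv2.imwrite("pics/s2.png",cv2.resize(a[120:345,170:390],None,fx=2.6,fy=2.6,interpolation=cv2.INTER_CUBIC))
E
```

```text
t: 5.48
tcp_pos: [0.511, 0.2743, 0.3226]
tool_rot: [0.996, -0.091, -0.002, -0.002]
force: [-0.1, -0.2, -0.1]
finger_gap: 0.001
gripper_force: 0.0
t: 5.9
tcp_pos: [0.5115, 0.2672, 0.2137]
tool_rot: [0.996, -0.094, -0.005, 0.002]
force: [-0.8, 0.5, -0.3]
finger_gap: -0.003
gripper_force: 0.0
t 5.9 tcp [0.5115 0.2672 0.2137] F [-0.8  0.5 -0.3] q6 2.05 to go cm (tool) [ 1.27  7.59 12.39]
[[ 0.982 -0.187 -0.01 ]
 [-0.187 -0.982 -0.002]
 [-0.01   0.004 -1.   ]]
```

View pics/s2.png

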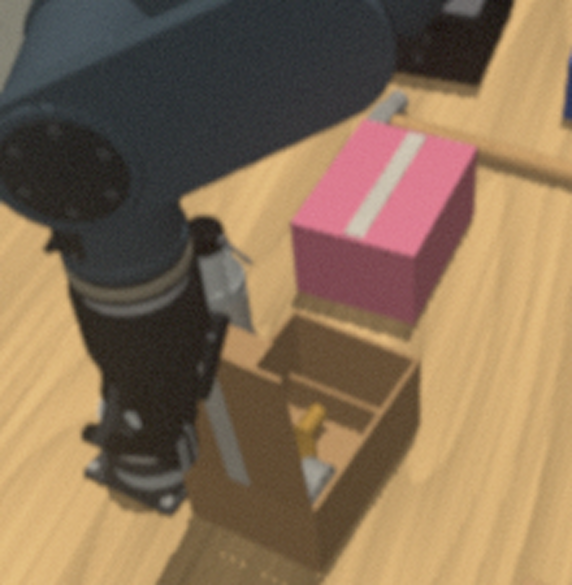

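The gripper stands outside the lid (crop 140,480), with the tall cap up and the lid still open. Pushing the lid over towards -y now.

```bash
python3 -m creep '[{"slide":[0,1.5,0],"angular":[0,0,0],"claw":-1},{"slide":[0,1.5,0],"angular":[0,0,0],"claw":-1},{"slide":[0,1.5,0],"angular":[0,0,0],"claw":-1},{"slide":[0,1.5,0],"angular":[0,0,0],"claw":-1},{"slide":[0,1.3,0.1],"angular":[0,0,0],"claw":-1},{"slide":[0,1.3,0.1],"angular":[0,0,0],"claw":-1},{"slide":[0,1.3,0.1],"angular":[0,0,0],"claw":-1},{"slide":[0,1.3,0.1],"angular":[0,0,0],"claw":-1}]'
python3 -m creep '[{"slide":[0,1.3,0.6],"angular":[0,0,0],"claw":-1},{"slide":[0,1.3,0.7],"angular":[0,0,0],"claw":-1},{"slide":[0,1.3,0.8],"angular":[0,0,0],"claw":-1},{"slide":[0,1.2,1.1],"angular":[0,0,0],"claw":-1},{"slide":[0,1.1,1.2],"angular":[0,0,0],"claw":-1},{"slide":[0,1,1.3],"angular":[0,0,0],"claw":-1},{"slide":[0,0,0],"angular":[0,0,0],"claw":-1}]'
python3 g.py '[.5084,.19,.09]'
python3 - <<'E'
from h import *
a=viewer.snapshot("side")
cv2.imwrite("pics/s3.png",cv2.resize(a[120:345,170:390],None,fx=2.6,fy=2.6,interpolation=cv2.INTER_CUBIC))
E
```

```text
t: 6.62
tcp_pos: [0.4938, 0.1567, 0.2148]
tool_rot: [0.996, -0.094, 0.001, -0.0]
force: [0.9, -0.0, 0.8]
finger_gap: 0.002
gripper_force: 0.5
t: 7.2
tcp_pos: [0.4782, 0.0855, 0.1551]
tool_rot: [0.995, -0.095, -0.003, 0.0]
force: [-0.7, 0.0, -0.0]
finger_gap: 0.003
gripper_force: 0.0
t 7.2 tcp [0.4782 0.0855 0.1551] F [-0.7  0.  -0. ] q6 1.71 to go cm (tool) [  1.03 -10.84   6.49]
[[ 0.982 -0.189 -0.006]
 [-0.189 -0.982 -0.   ]
 [-0.006  0.001 -1.   ]]
```

View pics/s3.png

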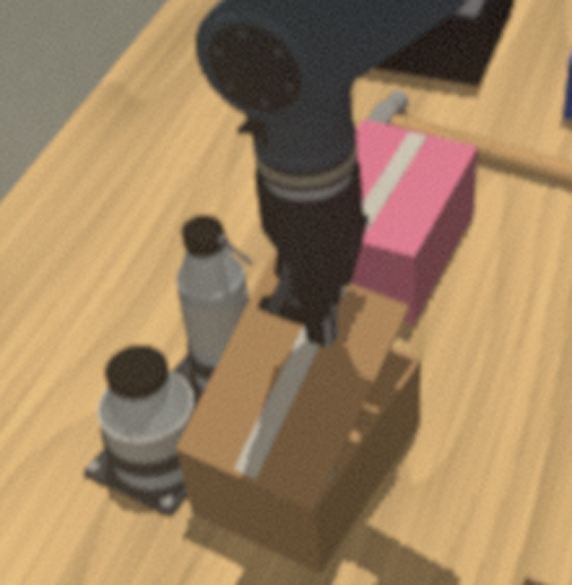

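The lid is at about 30°, with the tip on its tape strip (crop 320,340). Following the arc down and pressing it flat.

```bash
python3 -m creep '[{"slide":[0,0.7,1.1],"angular":[0,0,0],"claw":-1},{"slide":[0,0.6,1.2],"angular":[0,0,0],"claw":-1},{"slide":[0,0.5,1.2],"angular":[0,0,0],"claw":-1},{"slide":[0,0.3,1.1],"angular":[0,0,0],"claw":-1},{"slide":[0,0.1,0.8],"angular":[0,0,0],"claw":-1},{"slide":[0,0,0.5],"angular":[0,0,0],"claw":-1},{"slide":[0,0,0],"angular":[0,0,0],"claw":-1},{"slide":[0,0,0],"angular":[0,0,0],"claw":-1}]'
python3 -m creep '[{"slide":[0,0,0.2],"angular":[0,0,0],"claw":-1},{"slide":[0,0,0.2],"angular":[0,0,0],"claw":-1},{"slide":[0,0,0],"angular":[0,0,0],"claw":-1}]'
```

```text
t: 7.92
tcp_pos: [0.4764, 0.0661, 0.0984]
tool_rot: [0.996, -0.094, -0.0, -0.0]
force: [0.9, -0.1, 0.2]
finger_gap: 0.001
gripper_force: 0.0
t: 8.17
tcp_pos: [0.4765, 0.0659, 0.0944]
tool_rot: [0.996, -0.094, 0.0, -0.0]
force: [-0.1, -0.2, 0.5]
finger_gap: -0.002
gripper_force: 0.0
```

```bash
python3 -m creep '[{"slide":[0,0,0.2],"angular":[0,0,0],"claw":-1},{"slide":[0,0,0.1],"angular":[0,0,0],"claw":-1},{"slide":[0,0,0],"angular":[0,0,0],"claw":-1},{"slide":[0,0,0],"angular":[0,0,0],"claw":-1}]'
```

```text
t: 8.5
tcp_pos: [0.4766, 0.0659, 0.0936]
tool_rot: [0.996, -0.094, 0.001, 0.0]
force: [-3.2, 0.4, 19.3]
finger_gap: 0.005
gripper_force: 10.0
```

The lid is pressed on its stop at z = 0.0936 with 19 N. Hold briefly, lift clear and look.

```bash
python3 -m creep '[{"slide":[0,0,0],"angular":[0,0,0],"claw":-1},{"slide":[0,0,0],"angular":[0,0,0],"claw":-1},{"slide":[0,0,0],"angular":[0,0,0],"claw":-1},{"slide":[0,0,-1],"angular":[0,0,0],"claw":-1},{"slide":[0,0,-3],"angular":[0,0,0],"claw":-1},{"slide":[0,0,-4],"angular":[0,0,0],"claw":-1},{"slide":[0,0,-4],"angular":[0,0,0],"claw":-1},{"slide":[0,0,-4],"angular":[0,0,0],"claw":-1},{"slide":[0,0,-3],"angular":[0,0,0],"claw":-1},{"slide":[0,0,0],"angular":[0,0,0],"claw":-1}]'
python3 - <<'E'
from h import *
a=viewer.snapshot("side")
cv2.imwrite("pics/s4.png",cv2.resize(a[120:345,170:390],None,fx=2.6,fy=2.6,interpolation=cv2.INTER_CUBIC))
E
```

```text
t: 9.33
tcp_pos: [0.4802, 0.0657, 0.2879]
tool_rot: [0.996, -0.094, 0.007, -0.0]
force: [0.6, -0.3, -0.4]
finger_gap: 0.002
gripper_force: 0.0
```

View pics/s4.png

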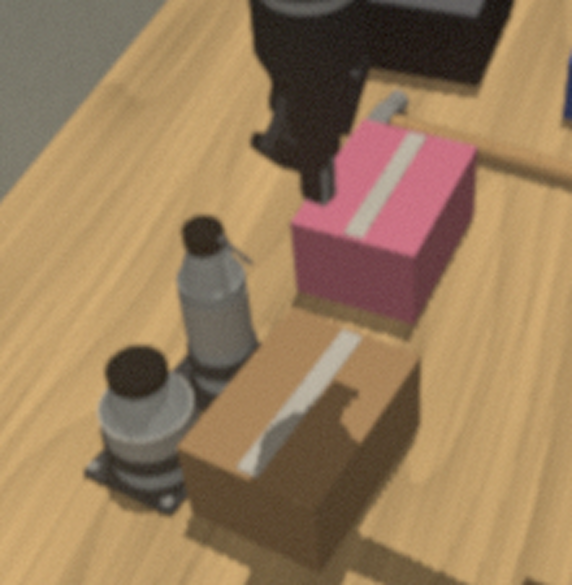

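The lid lies flat on the carton (crop 300,400) with no gap at the rim. Both caps are up, and the gripper is clear of everything.

```bash
python3 -c "
from station import ticket
print(ticket.sign_off())"
```

```text
the job is handed in; nothing more can be done
None
```

I pressed the tall can's cap fully down for over half a second and let it come up with the lid still open, then shut the lid flat and handed the job in at about 9 s; sign-off returned no verdict.

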